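Seat and lock a burette cartridge on its dosing bed

ROBOT

A 7-joint arm with a two-finger parallel gripper is mounted at the origin on the work surface; the furniture and walls round the work are solid. World frame = base frame: x ahead of the robot, y to its left, z up, the work surface at z = 0. Lengths are in m, angles in rad, forces in N, time in s.
With the tool pointing down it reaches from about 0.35 to 0.9 m from the base axis. Payload 8.1 kg.
Tool frame: the origin (TCP) lies midway between the tips of the shut fingers; the grasp point (between the pads) lies 19 mm behind it; z points along the fingers, y is the line along which they close (so a half turn about z gives the same grasp; the last joint's range is limited). The gripper opens to 92 mm and grips with 3 to 60 N. Pads are 19 mm wide; open, the fingers measure 130 mm over their backs; the gripper's body (75 mm by 190 mm) begins 47 mm behind the grasp point.
Start: joints at [-1.299, 0.434, 0.025, 1.573, -0.012, 1.134, -0.075], TCP at [0.229, 0.582, 0.227] pointing down, gripper open.
Joint ranges: [-2.62, 2.62], [-0.44, 2.09], [-1.27, 1.32], [0.08, 2.57], [-1.32, 4.46], [0.12, 2], [-2.74, 2.74]. Speed limits (rad/s): [2.22, 2.22, 3.01, 3.01, 3.14, 3.14, 3.14].

INTERFACE

Orientations are given as a rotation vector (axis times angle).
In Python, from cell import observe, get_image, camera_model, sign_off, recognise, silhouettes gives the robot as it stands.
- The arm moves only by the tool apply_moves, never from a script. Its argument "motion" is a list of rows, each an object of numbers: "x", "y", "z": the shift along the world's x, y, z in cm; "yaw": the turn about the world's z in degrees; "hand": the opening, from -1 (shut) to 1 (fully open), so that 0 is half open. In form: [{"x": .., "y": .., "z": .., "yaw": .., "hand": ..}, ...]. A call has 1 to 10 rows; each row is the pose to reach, as a shift and turn from the pose commanded when the call began; what a row does not reach only later rows make up. A row lasts 1/8 s, in which the tool goes at most 62.5 mm and 10.7 degrees, less where a joint would pass 70% of its speed; a pose out of reach is approached as far as the arm can. A call with a gripper value outside its range is refused whole. The fingers move at their own pace and stop on an object; "newtons" is the grip in N (left out, the last holds). Time passes only in rows, so rows that repeat a pose let the fingers close. It gives the time, the measured TCP pose, the force, the opening and the grip force at its end, in the units of the state.
- observe(): the state, without advancing time (a new reading comes with each control period).
- get_image(name): name is "side" or "top"; returns the picture (384x512x3 uint8, blue, green, red); there is no depth.
- camera_model(name): a dict with "camera_matrix" (3x3 intrinsics, pixels), "k1" (the pictures are not rectified: a ray, as slopes to the right and down, at radius r is drawn at 1 + k1 r^2 times it, then the intrinsics apply), "T" (4x4, takes a point from camera to world coordinates). Camera axes: x right, y up, looking along -z (the intrinsics and any distortion apply to the point x, -y, -z); pixel columns grow to the right and rows downward; lengths in m; the calibration is good to about 2 mm. A picture is of the moment at which its call begins. camera_model takes no time and is no camera call.
- sign_off(): hands the job in; it is judged then, once.
Trained networks look in the newest picture that a camera, given by its name, has taken for a name from the list of things; names that differ only in an ending like _2 or _b are one class to them, and where a whole thing is asked for, a point or a joint stands for the part that bears it (a point fixed in the world has none). Each returns a list of dicts, best first, with "p" (0 to 1); they miss things now and then, are a little off and sometimes report something else, mostly with a low value. They report only what shows in the picture. A call takes as long as a camera call.
- recognise(query, camera): "rect" ([left, top, right, bottom] in pixels, round what is visible of it).
- silhouettes(query, camera): "mask" (384x512 bool, what is visible of it) and "rect" ([left, top, right, bottom] in pixels, round what is visible of it).
The state is a dict: "clock": time; "joints": joint angles; "dq": joint speeds; "joint_efforts": joint torques, N m; "position": TCP position; "ee_rot": TCP orientation; "force": force on the tool from outside, world axes, zero at the start; "ft_torque": the same for the moment, N m; "width": opening from 0.0 (shut) to 1.0 (fully open); "gripper_force": force on a finger pad.
Only numpy, scipy, OpenCV 4.12 (cv2) and the standard library are available. Lean on these libraries where they do the work, as an engineer would, in place of code of your own. Each camera call takes 0.05 s, during which the arm holds its last target. There are 200 camera calls.

TASK

The burette cartridge stands loose between the rails of the dosing bed. With a fingertip, without gripping it, push it all the way home, firmly enough to squeeze the head's rubber seal flat against the hard stop but without ramming it; then, with a fingertip push, flip the red locking lever over its centre so that it snaps down into the groove across the cartridge and locks it. Do not force the lever, and leave the things standing around where they are.

Things in the scene. Friction and masses are not known exactly. Their poses are not given: they have to be found in the camera images.
- bed: Dosing bed, fixed: aluminium plate 300 x 112 mm on feet, its top 18 mm above the table. Origin: centre of the underside, at table height; x runs along the rails to the head (the way to push the cartridge), y to the left of that, z up. Two steel rails 14 mm high, inner faces at y = +-31.5 mm, guide the cartridge from x = -145 to +25 mm.
- seat_nominal (a point): Fixed point of the bed (x 55, y 0, z 45 mm) at the port of the white head (76 mm wide, top 77 mm above table). The head is set by hand along the bed and its place is NOT measured: its flat face, the hard stop, lies up to 12 mm before or behind this point. The seal, a black rubber ring 33 mm across, stands 4 mm proud of it, yields at about 6 N and then stays flat.
- cartridge: White cartridge, clear barrel, blue ends, loose between the rails, 0.3 to 0.52 kg, slides easily (1 to 2 N) on white glide strips. 130 long (x), 60 wide, 55 mm high (barrel 62). Origin: centre of underside; x to the head, z up. Starts 28 to 77 mm short of home. Home: seal flat, front face (x = +65 mm) on the head's face, so its origin is at bed x -22 to +2 mm. The nose in front enters the port freely.
- cartridge_rear (a point): Middle of the cartridge's flat rear face, 30 mm above its underside and 48 mm above the table: the place to push, along the bed's x. The face is 60 mm wide and reaches from 18 to 73 mm above the table. Force felt: sliding friction, then about 6 N more over the 4 mm of the seal, then rigid; 8 to 14 N of push bring it home.
- cartridge_groove (a point): Middle of the floor of the groove that takes the lever's tongue; the groove is 15 mm wide, 15 mm deep, runs across the whole cartridge, 27.5 mm behind its front face. Only when the cartridge is home (within about 2 mm) is it under the 12 mm wide tongue; otherwise the tongue lands on the cartridge and cannot close.
- lever (a joint): Angle of the locking lever, rad: 0 open (leaning 20 degrees outwards, to the bed's left, from upright), 0.35 upright, 1.92 closed (lying over the cartridge to the right, tongue in the groove). A spring holds it at either end; dead centre at 0.90. At the start it resists with 0.4 N m (6 N at 65 mm from the pin), less and less up to the centre, then it snaps shut by itself.
- lever_pin_nominal (a point): Fixed point of the bed (x 27.5, y 48, z 86 mm) at the lever's pin, which is parallel to the bed's x and really 27.5 mm before the head's face, so up to 12 mm off along x. From the pin a steel arm 14 mm wide (bed x), 9 mm thick, carries a red grip, 18 mm thick, 55 to 97 mm from the pin. Push its outer (left) side to the right. The tongue is on its inner side.
- buffer_bottle: White round bottle with a yellow cap, 50 mm across, 100 mm high, standing right of the bed. Origin: centre of its underside. Not to be moved.
- timer: White kitchen-style laboratory timer, 62 x 62 x 20 mm, lying right of the bed. Origin: centre of its underside. Not to be moved.
- beaker_small: Small beaker, 60 mm across, 60 mm high, standing left of the bed's far end. Origin: centre of its underside. Not to be moved.
- spare_cap: Blue screw cap, 52 mm across, 30 mm high, lying left of the bed. Origin: centre of its underside. Not to be moved.

How it is judged:
By the outcome, as a careful person would: the job done as asked, in the order asked, and still so for the second after the job is handed in, with the robot touching nothing.
It also fails if it takes over 43 s, if anything falls off the work surface, if the arm or the gripper's body presses on something with over 40 N, if the wrist force passes 120 N, or if a joint passes its speed limit or range.

## Working session

There is one attempt and no reset: what is moved stays moved. The work goes in short steps, Python scripts to look and compute and a tool call to move; the robot and the scene stay as the last step left them, time stands still between calls to the robot, and variables do not carry over. Pictures are saved under pics/ and viewed, at most 10 in all, crops included, and the job is handed in when it is done.

Besides the shell and the picture viewer there is one more tool, called after ">>>" by a JSON object that holds its "name" and its "arguments". apply_moves: Moves the arm, as the interface text tells. Its arguments: {"type":"object","properties":{"motion":{"type":"array","items":{"type":"object","properties":{"x":{"type":"number"},"y":{"type":"number"},"z":{"type":"number"},"yaw":{"type":"number"},"hand":{"type":"number"}}}},"newtons":{"type":"number"}},"required":["motion"]}

```bash
mkdir -p pics
python3 - <<'E'
from cell import *
import cv2,numpy as np
s=observe();print({k:np.round(v,3).tolist() for k,v in s.items()})
for n in ("side","top"):
    im=get_image(n);cv2.imwrite(f"pics/{n}0.png",im)
    m=camera_model(n);print(n,np.round(m["camera_matrix"],1).tolist(),m["k1"],np.round(m["T"],3).tolist())
    for q in ("bed","cartridge","lever","buffer_bottle","timer","beaker_small","spare_cap"):
        print(n,q,[(np.round(r["rect"]).tolist(),round(r["p"],2)) for r in recognise(q,n)[:2]])
E
```

```text
{'clock': 0.0, 'joints': [-1.299, 0.435, 0.025, 1.574, -0.012, 1.134, -0.075], 'dq': [-0.0, 0.0, 0.001, 0.001, -0.0, -0.0, -0.0], 'joint_efforts': [-0.0, -66.785, 0.985, -31.445, -0.061, 0.043, 0.0], 'position': [0.229, 0.581, 0.226], 'ee_rot': [-0.585, -3.086, 0.002], 'force': [-0.067, -0.27, -0.114], 'ft_torque': [-0.003, -0.001, -0.013], 'gripper_force': 0.0, 'width': 0.999}
side [[408.0, 0.0, 263.8], [0.0, 408.0, 189.8], [0.0, 0.0, 1.0]] 0.026843691645270232 [[-0.994, 0.069, -0.083, 0.517], [-0.107, -0.511, 0.853, 0.442], [0.017, 0.857, 0.516, 0.538], [0.0, 0.0, 0.0, 1.0]]
side bed [([180.0, 182.0, 287.0, 250.0], 0.7)]
side cartridge [([249.0, 200.0, 323.0, 236.0], 0.66)]
side lever [([228.0, 256.0, 258.0, 283.0], 0.66), ([228.0, 179.0, 244.0, 219.0], 0.61)]
side buffer_bottle [([247.0, 165.0, 270.0, 206.0], 0.65), ([229.0, 256.0, 257.0, 284.0], 0.62)]
side timer [([293.0, 192.0, 325.0, 204.0], 0.73)]
side beaker_small [([190.0, 253.0, 210.0, 297.0], 0.57)]
side spare_cap [([227.0, 256.0, 256.0, 284.0], 0.88), ([185.0, 180.0, 282.0, 250.0], 0.46)]
top [[398.7, 0.0, 256.2], [0.0, 398.7, 197.0], [0.0, 0.0, 1.0]] -0.05388261130870142 [[0.01, 0.988, -0.152, 0.443], [-1.0, 0.011, 0.006, -0.275], [0.007, 0.152, 0.988, 0.959], [0.0, 0.0, 0.0, 1.0]]
top bed [([204.0, 133.0, 271.0, 255.0], 0.71)]
top cartridge [([185.0, 175.0, 203.0, 200.0], 0.64), ([232.0, 187.0, 262.0, 249.0], 0.61)]
top lever [([204.0, 161.0, 231.0, 178.0], 0.67)]
top buffer_bottle [([233.0, 189.0, 260.0, 248.0], 0.74), ([292.0, 173.0, 314.0, 200.0], 0.66)]
top timer [([286.0, 226.0, 317.0, 253.0], 0.62)]
top beaker_small [([162.0, 136.0, 190.0, 166.0], 0.89)]
top spare_cap [([185.0, 174.0, 203.0, 198.0], 0.98)]
```

Run:
```python
import cv2
a=cv2.imread("pics/side0.png");b=cv2.imread("pics/top0.png")
cv2.imwrite("pics/sideC.png",cv2.resize(a[140:320,150:360],None,fx=3.7,fy=3.3,interpolation=2)[:600,:800] if 0 else cv2.resize(a[150:310,150:360],(788,600),interpolation=2))
cv2.imwrite("pics/topC.png",cv2.resize(b[120:270,150:350],(800,600),interpolation=2))
```

```text
(no output)
```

View pics/sideC.png

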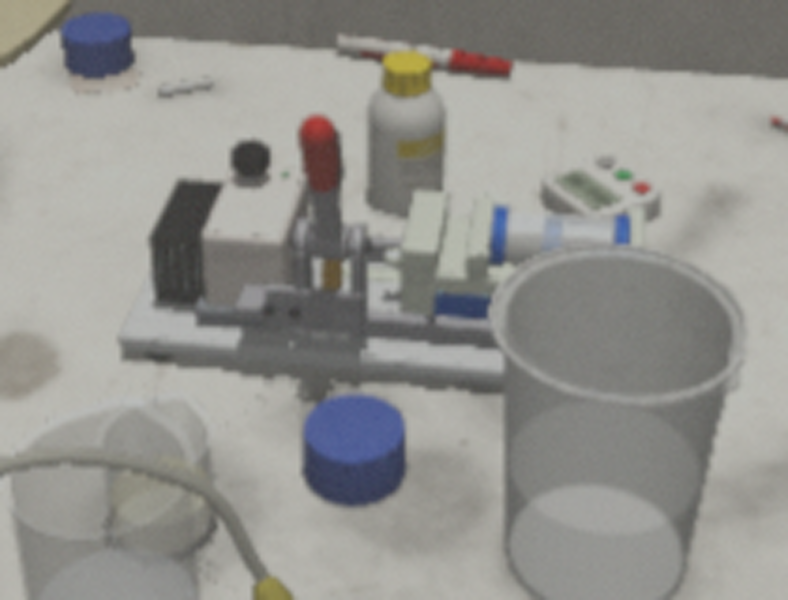

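View pics/topC.png

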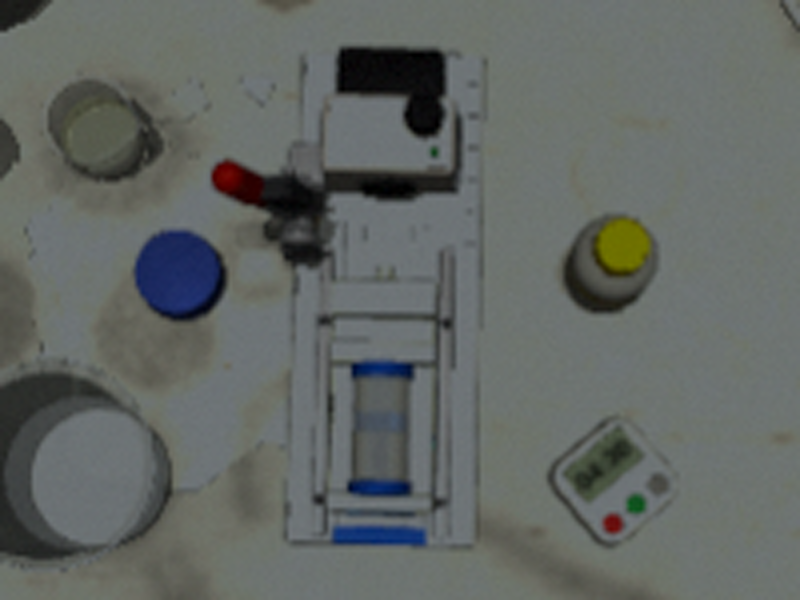

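Side view: open lever's red grip at crop (320,150), cartridge short of the white head, with the tall glass in the foreground. Top view: bed corners at crop (288,543), (478,545), (303,55), (485,57); head's face edge around v≈175, cartridge front v≈280, rear v≈525–545, grip tip at (230,180).

```bash
cat > h.py <<'E'
import numpy as np,cv2
from cell import camera_model
from scipy.optimize import least_squares
def proj(P,n):
    m=camera_model(n);T=np.array(m["T"]);P=np.atleast_2d(P)
    c=(P-T[:3,3])@T[:3,:3]
    D=np.array([m["k1"],0,0,0,0.])
    return cv2.projectPoints(c*[1,-1,-1],np.zeros(3),np.zeros(3),np.array(m["camera_matrix"]),D)[0][:,0]
def back(uv,z,n):
    r=least_squares(lambda p:(proj([p[0],p[1],z],n)[0]-uv),[.5,-.2]);return r.x
def top(u,v):return np.array([150+u/4,120+v/4])
def side(u,v):return np.array([150+u*210/788,150+v*160/600])
def bedpt(b,p):
    c,s=np.cos(b[2]),np.sin(b[2]);p=np.atleast_2d(p);return np.c_[b[0]+c*p[:,0]-s*p[:,1],b[1]+s*p[:,0]+c*p[:,1],p[:,2]]
def inbed(b,xy):
    c,s=np.cos(b[2]),np.sin(b[2]);d=np.array(xy)-b[:2];return np.array([c*d[0]+s*d[1],-s*d[0]+c*d[1]])
E
python3 - <<'E'
from h import *
C=np.array([[-150,56,18],[-150,-56,18],[150,56,18],[150,-56,18]])/1e3
uv=np.array([top(288,543),top(478,545),top(303,55),top(485,57)])
r=least_squares(lambda b:(proj(bedpt(b,C),"top")-uv).ravel(),[.6,-.25,0])
b=r.x;print("bed",b,r.fun.round(2)*1)
np.save("bed.npy",b)
for nm,u,v,z in [("headface L top",324,168,.077),("headface R",458,172,.077),("cart front L",328,280,.073),("cart front R",437,283,.073),("cart rear bottom L",333,527,.073),("rear R",426,527,.073),("rear low",380,543,.018),("grip tip",230,178,.170),("bottle",623,245,.1),("spare",180,272,.03),("timer",615,482,.02),("beaker top",85,112,.06),("beaker bottom",105,135,0.),("glass bottom",95,478,0),("groove front",383,312,.073),("groove rear",383,340,.073)]:
    w=back(top(u,v),z,"top");print(nm,w.round(4),"bed mm",(1e3*inbed(b,w)).round(1))
print("bed corners in side crop",((proj(bedpt(b,C),"side")-150)*[788/210,600/160]).round())
E
```

```text
bed [ 0.59539146 -0.25825761 -0.0076446 ] [-0.16  0.63  0.26  1.01 -0.14 -1.08  0.04 -0.72]
headface L top [ 0.6578 -0.2217] bed mm [62.1 37.1]
headface R [ 0.6563 -0.2977] bed mm [ 61.2 -39. ]
cart front L [ 0.594 -0.225] bed mm [-1.6 33.3]
cart front R [ 0.593  -0.2864] bed mm [ -2.2 -28.2]
cart rear bottom L [ 0.456  -0.2303] bed mm [-139.6   26.9]
rear R [ 0.4566 -0.2816] bed mm [-138.6  -24.4]
rear low [ 0.4479 -0.2552] bed mm [-147.5    1.9]
grip tip [ 0.6294 -0.1797] bed mm [33.4 78.8]
bottle [ 0.6108 -0.388 ] bed mm [  16.4 -129.7]
spare [ 0.6052 -0.1349] bed mm [  8.9 123.4]
timer [ 0.4847 -0.3927] bed mm [-109.7 -135.3]
beaker top [ 0.6939 -0.0807] bed mm [ 97.2 178.3]
beaker bottom [ 0.6961 -0.0809] bed mm [ 99.3 178.1]
glass bottom [ 0.4846 -0.0834] bed mm [-112.2  174. ]
groove front [ 0.5761 -0.2562] bed mm [-19.3   1.9]
groove rear [ 0.5603 -0.2564] bed mm [-35.1   1.5]
bed corners in side crop [[674. 379.]
 [669. 258.]
 [121. 332.]
 [173. 219.]]
```

>>> {"name": "apply_moves", "arguments": {"motion": [{"x":27,"y":-38,"z":7,"yaw":-80,"hand":-1},{"x":27,"y":-38,"z":7,"yaw":-80,"hand":-1},{"x":27,"y":-38,"z":7,"yaw":-80,"hand":-1},{"x":27,"y":-38,"z":7,"yaw":-80,"hand":-1},{"x":27,"y":-38,"z":7,"yaw":-80,"hand":-1},{"x":27,"y":-38,"z":7,"yaw":-80,"hand":-1},{"x":27,"y":-38,"z":7,"yaw":-80,"hand":-1},{"x":27,"y":-38,"z":7,"yaw":-80,"hand":-1},{"x":27,"y":-38,"z":7,"yaw":-80,"hand":-1}], "newtons": 10}}

```text
clock: 1.92
position: [0.5006, 0.1986, 0.2974]
ee_rot: [2.437, 1.98, 0.002]
force: [-0.8, 0.4, -0.2]
width: 0.067
gripper_force: 0.0
```

>>> {"name": "apply_moves", "arguments": {"motion": [{"x":-8.5,"y":-45.5,"z":0,"yaw":-78.8,"hand":-1},{"x":-8.5,"y":-45.5,"z":0,"yaw":-78.8,"hand":-1},{"x":-8.5,"y":-45.5,"z":0,"yaw":-78.8,"hand":-1},{"x":-8.5,"y":-45.5,"z":0,"yaw":-78.8,"hand":-1},{"x":-8.5,"y":-45.5,"z":0,"yaw":-78.8,"hand":-1},{"x":-8.5,"y":-45.5,"z":0,"yaw":-78.8,"hand":-1},{"x":-8.5,"y":-45.5,"z":0,"yaw":-78.8,"hand":-1},{"x":-8.5,"y":-45.5,"z":0,"yaw":-78.8,"hand":-1},{"x":-8.5,"y":-45.5,"z":0,"yaw":-78.8,"hand":-1},{"x":-8.5,"y":-45.5,"z":0,"yaw":-78.8,"hand":-1}]}}

```text
clock: 3.18
position: [0.4144, -0.2517, 0.2964]
ee_rot: [-3.141, 0.002, 0.001]
force: [1.2, -0.1, -0.3]
width: 0.012
gripper_force: 0.0
```

>>> {"name": "apply_moves", "arguments": {"motion": [{"x":0,"y":-0.4,"z":-25.6,"yaw":-0.4,"hand":-1},{"x":0,"y":-0.4,"z":-25.6,"yaw":-0.4,"hand":-1},{"x":0,"y":-0.4,"z":-25.6,"yaw":-0.4,"hand":-1},{"x":0,"y":-0.4,"z":-25.6,"yaw":-0.4,"hand":-1},{"x":0,"y":-0.4,"z":-25.6,"yaw":-0.4,"hand":-1},{"x":0,"y":-0.4,"z":-25.6,"yaw":-0.4,"hand":-1},{"x":0,"y":-0.4,"z":-25.6,"yaw":-0.4,"hand":-1}]}}

```text
clock: 4.05
position: [0.4156, -0.2577, 0.043]
ee_rot: [3.141, -0.017, 0.006]
force: [0.8, -0.5, -0.2]
width: 0.002
gripper_force: 0.0
```

Run:
```python
from cell import *
import cv2
s=observe();print(s["clock"],s["position"],s["force"],s["joints"])
a=get_image("side");b=get_image("top")
cv2.imwrite("pics/c1.png",cv2.resize(b[120:270,150:350],(800,600),interpolation=2))
```

```text
4.05 [ 0.41564713 -0.25773143  0.04300969] [ 0.80046684 -0.45810353 -0.22010969] [-0.0565682   0.54825204  0.69376762  2.135433   -0.58653495  0.6486218
 -0.53514959]
```

View pics/c1.png

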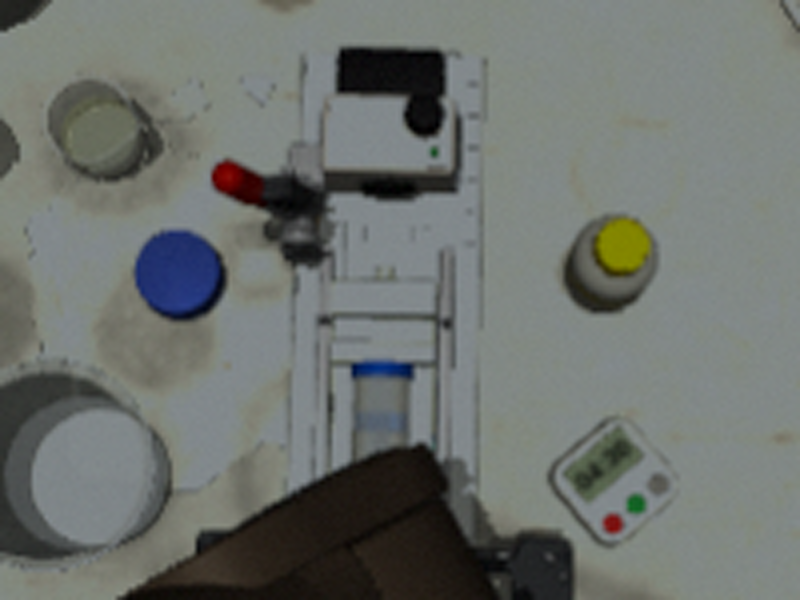

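>>> {"name": "apply_moves", "arguments": {"motion": [{"x":2,"hand":-1},{"x":2.8,"hand":-1},{"x":3.3,"hand":-1},{"x":3.8,"hand":-1},{"x":4.3,"hand":-1},{"x":4.8,"hand":-1},{"x":5.3,"hand":-1},{"x":5.8,"hand":-1},{"x":6.3,"hand":-1},{"x":6.8,"hand":-1}]}}

```text
schema error: expected keys x, y, z, yaw, hand
```

>>> {"name": "apply_moves", "arguments": {"motion": [{"x":2,"y":0,"z":0,"yaw":0,"hand":-1},{"x":2.8,"y":0,"z":0,"yaw":0,"hand":-1},{"x":3.3,"y":0,"z":0,"yaw":0,"hand":-1},{"x":3.8,"y":0,"z":0,"yaw":0,"hand":-1},{"x":4.3,"y":0,"z":0,"yaw":0,"hand":-1},{"x":4.8,"y":0,"z":0,"yaw":0,"hand":-1},{"x":5.3,"y":0,"z":0,"yaw":0,"hand":-1},{"x":5.8,"y":0,"z":0,"yaw":0,"hand":-1},{"x":6.3,"y":0,"z":0,"yaw":0,"hand":-1},{"x":6.8,"y":0,"z":0,"yaw":0,"hand":-1}]}}

```text
clock: 5.4
position: [0.4822, -0.2573, 0.0407]
ee_rot: [3.142, -0.018, -0.0]
force: [-1.1, 0.8, -0.3]
width: 0.003
gripper_force: 0.4
```

>>> {"name": "apply_moves", "arguments": {"motion": [{"x":0.4,"y":0,"z":0,"yaw":0,"hand":-1},{"x":0.8,"y":0,"z":0,"yaw":0,"hand":-1},{"x":1.2,"y":0,"z":0,"yaw":0,"hand":-1},{"x":1.6,"y":0,"z":0,"yaw":0,"hand":-1},{"x":2.0,"y":0,"z":0,"yaw":0,"hand":-1}]}}

```text
clock: 6.02
position: [0.5021, -0.2574, 0.0407]
ee_rot: [3.141, -0.019, 0.0]
force: [-1.0, 0.0, -1.2]
width: 0.005
gripper_force: 0.4
```

Run:
```python
from cell import *
import cv2
s=observe();print(s["clock"],s["position"],s["force"])
b=get_image("top")
cv2.imwrite("pics/c2.png",cv2.resize(b[140:240,180:300],(720,600),interpolation=2))
```

```text
6.025 [ 0.50209814 -0.25740555  0.04074915] [-9.83081612e-01  1.49103985e-04 -1.16102826e+00]
```

View pics/c2.png

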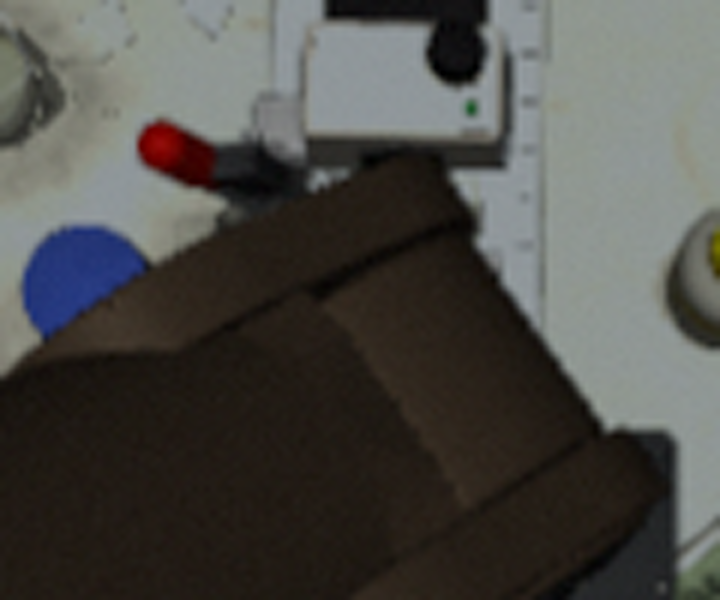

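>>> {"name": "apply_moves", "arguments": {"motion": [{"x":0.2,"y":0,"z":0,"yaw":0,"hand":-1},{"x":0.4,"y":0,"z":0,"yaw":0,"hand":-1},{"x":0.6,"y":0,"z":0,"yaw":0,"hand":-1},{"x":0.8,"y":0,"z":0,"yaw":0,"hand":-1}]}}

```text
clock: 6.58
position: [0.5099, -0.2575, 0.0408]
ee_rot: [3.141, -0.019, 0.0]
force: [-1.0, 0.7, 0.3]
width: 0.005
gripper_force: 0.4
```

Run:
```python
from cell import *
import cv2
s=observe();print(s["clock"],s["position"],s["force"])
b=get_image("side")
cv2.imwrite("pics/c3.png",cv2.resize(b[90:270,150:390],(800,600),interpolation=2))
```

```text
6.575 [ 0.5099231  -0.25745657  0.04077486] [-1.00563735  0.73967554  0.25371988]
```

View pics/c3.png

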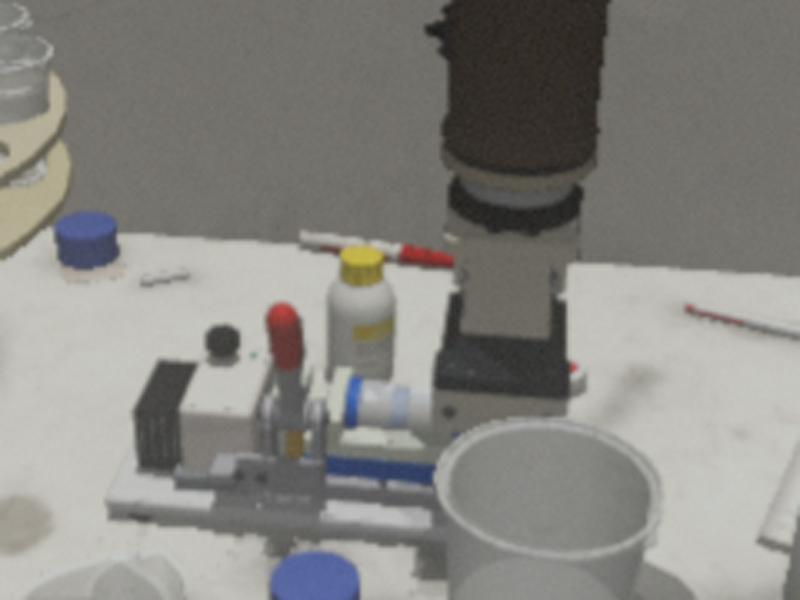

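The side view shows the arm clear of everything and the cartridge (blue ring at crop (353,403)) now close to the lever stand. I'm continuing in smaller steps.

>>> {"name": "apply_moves", "arguments": {"motion": [{"x":0.15,"y":0,"z":0,"yaw":0,"hand":-1},{"x":0.3,"y":0,"z":0,"yaw":0,"hand":-1},{"x":0.4,"y":0,"z":0,"yaw":0,"hand":-1}]}}

```text
clock: 7.0
position: [0.5119, -0.2573, 0.0404]
ee_rot: [-3.141, 0.02, 0.005]
force: [-7.6, -0.4, 3.1]
width: 0.005
gripper_force: 3.7
```

>>> {"name": "apply_moves", "arguments": {"motion": [{"x":0.1,"y":0,"z":0,"yaw":0,"hand":-1},{"x":0.2,"y":0,"z":0,"yaw":0,"hand":-1}]}}

```text
clock: 7.25
position: [0.5137, -0.2573, 0.0404]
ee_rot: [-3.141, 0.02, 0.005]
force: [-7.8, 0.3, 3.3]
width: 0.003
gripper_force: 3.8
```

>>> {"name": "apply_moves", "arguments": {"motion": [{"x":0.1,"y":0,"z":0,"yaw":0,"hand":-1},{"x":0.2,"y":0,"z":0,"yaw":0,"hand":-1}]}}

```text
clock: 7.5
position: [0.5155, -0.2573, 0.0403]
ee_rot: [-3.14, 0.02, 0.006]
force: [-10.1, 0.2, 4.2]
width: 0.007
gripper_force: 5.2
```

>>> {"name": "apply_moves", "arguments": {"motion": [{"x":0.05,"y":0,"z":0,"yaw":0,"hand":-1},{"x":0.05,"y":0,"z":0,"yaw":0,"hand":-1}]}}

```text
clock: 7.75
position: [0.5155, -0.2573, 0.0402]
ee_rot: [-3.14, 0.021, 0.007]
force: [-10.5, 0.8, 3.0]
width: 0.004
gripper_force: 4.7
```

>>> {"name": "apply_moves", "arguments": {"motion": [{"x":0.04,"y":0,"z":0,"yaw":0,"hand":-1},{"x":0.04,"y":0,"z":0,"yaw":0,"hand":-1}]}}

```text
clock: 8.0
position: [0.5155, -0.2573, 0.0402]
ee_rot: [-3.14, 0.021, 0.008]
force: [-10.3, 0.7, 5.0]
width: 0.004
gripper_force: 5.4
```

>>> {"name": "apply_moves", "arguments": {"motion": [{"x":0.04,"y":0,"z":0,"yaw":0,"hand":-1},{"x":0.04,"y":0,"z":0,"yaw":0,"hand":-1}]}}

```text
clock: 8.25
position: [0.5155, -0.2573, 0.0402]
ee_rot: [-3.14, 0.021, 0.008]
force: [-11.9, -0.4, 5.2]
width: 0.006
gripper_force: 6.0
```

>>> {"name": "apply_moves", "arguments": {"motion": [{"x":-3,"y":0,"z":0,"yaw":0,"hand":-1},{"x":-3,"y":0,"z":6,"yaw":0,"hand":-1},{"x":-3,"y":0,"z":12,"yaw":0,"hand":-1},{"x":-3,"y":0,"z":20,"yaw":0,"hand":-1},{"x":-3,"y":0,"z":20,"yaw":0,"hand":-1},{"x":1,"y":4,"z":20,"yaw":0,"hand":-1},{"x":11,"y":14,"z":20,"yaw":0,"hand":-1},{"x":11,"y":14,"z":20,"yaw":0,"hand":-1},{"x":11,"y":14,"z":20,"yaw":0,"hand":-1},{"x":11,"y":14,"z":20,"yaw":0,"hand":-1}]}}

```text
clock: 9.5
position: [0.6293, -0.1164, 0.2395]
ee_rot: [3.141, -0.015, -0.003]
force: [0.1, -1.4, 0.5]
width: 0.005
gripper_force: 0.0
```

Run:
```python
from cell import *
import cv2,numpy as np
s=observe();print(s["clock"],s["position"],s["force"])
a=get_image("side");b=get_image("top")
cv2.imwrite("pics/c4.png",np.hstack([cv2.resize(a[110:270,170:330],(400,400),interpolation=2),cv2.resize(b[130:250,180:300],(400,400),interpolation=2)]))
```

```text
9.5 [ 0.62926044 -0.11642456  0.23948794] [ 0.11467071 -1.35493844  0.46100631]
```

View pics/c4.png

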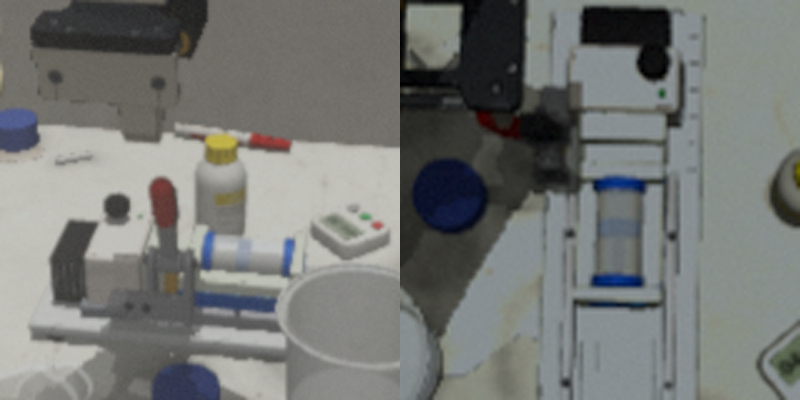

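>>> {"name": "apply_moves", "arguments": {"motion": [{"x":0,"y":0,"z":-5,"yaw":0,"hand":-1},{"x":0,"y":0,"z":-9.3,"yaw":0,"hand":-1},{"x":0,"y":-0.5,"z":-9.3,"yaw":0,"hand":-1},{"x":0,"y":-1.2,"z":-9.3,"yaw":0,"hand":-1},{"x":0,"y":-1.9,"z":-9.3,"yaw":0,"hand":-1},{"x":0,"y":-2.4,"z":-9.3,"yaw":0,"hand":-1},{"x":0,"y":-2.9,"z":-9.3,"yaw":0,"hand":-1},{"x":0,"y":-3.4,"z":-9.3,"yaw":0,"hand":-1}]}}

```text
clock: 10.6
position: [0.6293, -0.1512, 0.148]
ee_rot: [-3.141, 0.018, -0.0]
force: [-1.4, 7.6, 5.5]
width: 0.006
gripper_force: 3.9
```

>>> {"name": "apply_moves", "arguments": {"motion": [{"x":0,"y":-0.6,"z":0,"yaw":0,"hand":-1},{"x":0,"y":-1.2,"z":0,"yaw":0,"hand":-1},{"x":0,"y":-1.8,"z":0,"yaw":0,"hand":-1},{"x":0,"y":-2.4,"z":0,"yaw":0,"hand":-1}]}}

```text
clock: 11.1
position: [0.6299, -0.1737, 0.1481]
ee_rot: [-3.139, 0.015, -0.001]
force: [-0.6, 5.3, 4.3]
width: 0.001
gripper_force: 2.7
```

>>> {"name": "apply_moves", "arguments": {"motion": [{"x":0,"y":-0.6,"z":0,"yaw":0,"hand":-1},{"x":0,"y":-1.2,"z":0,"yaw":0,"hand":-1},{"x":0,"y":-1.8,"z":0,"yaw":0,"hand":-1},{"x":0,"y":-2.4,"z":0,"yaw":0,"hand":-1},{"x":0,"y":-3.0,"z":0,"yaw":0,"hand":-1}]}}

```text
clock: 11.72
position: [0.6287, -0.2058, 0.1473]
ee_rot: [-3.141, 0.019, 0.002]
force: [0.2, 3.2, -1.1]
width: 0.006
gripper_force: 1.2
```

>>> {"name": "apply_moves", "arguments": {"motion": [{"x":0,"y":-0.5,"z":0,"yaw":0,"hand":-1},{"x":0,"y":-1.0,"z":0,"yaw":0,"hand":-1},{"x":0,"y":-1.5,"z":0,"yaw":0,"hand":-1},{"x":0,"y":-2.0,"z":0,"yaw":0,"hand":-1}]}}

```text
clock: 12.22
position: [0.629, -0.2262, 0.1479]
ee_rot: [3.141, -0.019, 0.0]
force: [-0.2, 0.7, -0.7]
width: 0.006
gripper_force: 0.1
```

Run:
```python
from cell import *
import cv2,numpy as np
s=observe();print(s["clock"],s["position"],s["force"])
a=get_image("side")
cv2.imwrite("pics/c5.png",cv2.resize(a[110:270,150:350],(750,600),interpolation=2))
```

```text
12.225 [ 0.62903345 -0.22624265  0.14786095] [-0.16881031  0.68313716 -0.73221917]
```

View pics/c5.png

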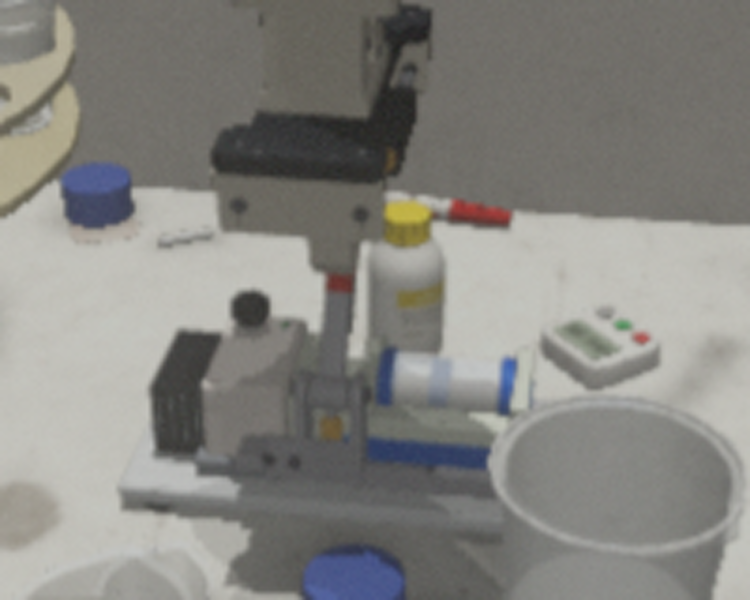

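The lever still stands, leaning right behind the finger: red shows at (340,283), with the arm at (335,330). It's close to dead centre, so I push on.

>>> {"name": "apply_moves", "arguments": {"motion": [{"x":0,"y":-0.5,"z":0,"yaw":0,"hand":-1},{"x":0,"y":-1.0,"z":0,"yaw":0,"hand":-1},{"x":0,"y":-1.5,"z":0,"yaw":0,"hand":-1},{"x":0,"y":-1.5,"z":0,"yaw":0,"hand":-1},{"x":0,"y":1,"z":4,"yaw":0,"hand":-1},{"x":-3,"y":6,"z":9,"yaw":0,"hand":-1},{"x":-3,"y":11,"z":12,"yaw":0,"hand":-1},{"x":-3,"y":14,"z":12,"yaw":0,"hand":-1},{"x":-3,"y":16,"z":12,"yaw":0,"hand":-1},{"x":-3,"y":16,"z":12,"yaw":0,"hand":-1}]}}

```text
clock: 13.52
position: [0.5991, -0.0641, 0.267]
ee_rot: [-3.141, 0.015, 0.002]
force: [-0.3, -0.1, -0.7]
width: 0.002
gripper_force: 0.0
```

Run:
```python
from cell import *
import cv2,numpy as np
s=observe();print(s["clock"],s["position"],s["force"])
a=get_image("side");b=get_image("top")
cv2.imwrite("pics/c6.png",np.hstack([cv2.resize(a[110:310,170:370],(400,400),interpolation=2),cv2.resize(b[130:250,180:300],(400,400),interpolation=2)]))
```

```text
13.525 [ 0.59906227 -0.06408082  0.26703898] [-0.28509457 -0.06002376 -0.66499782]
```

View pics/c6.png

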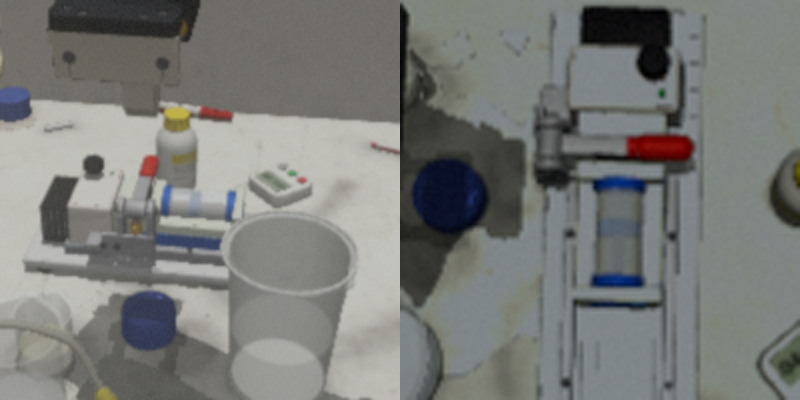

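Run:
```python
from h import *
b=np.load("bed.npy")
for deg in (0,17):
    t=np.radians(deg)
    P=[bedpt(b,[.0325,.048-d*np.cos(t),.086+d*np.sin(t)])[0] for d in (.055,.097)]
    print(deg,"top c6",((proj(P,"top")-[180,130])/.3+[400,0]).round(),"side c6",((proj(P,"side")-[170,110])*2).round())
```

```text
0 top c6 [[634. 148.]
 [696. 149.]] side c6 [[147. 177.]
 [153. 156.]]
17 top c6 [[630. 143.]
 [692. 140.]] side c6 [[146. 165.]
 [152. 135.]]
```

The top view shows the red grip from (628,148) to (693,148), and the side view from (147,176) to (152,156). Both match the closed angle, not a lever resting on top of the cartridge, and the things standing around haven't moved.

```bash
python3 -c "
from cell import *
print(sign_off())"
```

```text
the job is handed in; nothing more can be done
None
```

The cartridge is pushed home against the hard stop at about 12 N, the lever is snapped shut with its tongue in the groove, and the job was handed in at about 13.5 s with nothing else moved.

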